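# Find the bored end of a roller spacer on a sprung test pin and hold it bore up

### The arm

A 6-joint arm with a two-finger parallel gripper is mounted at the origin on the work surface. World frame = base frame: x ahead of the robot, y to its left, z up, the work surface at z = 0. Lengths are in m, angles in rad, forces in N, time in s.
With the tool pointing down it reaches from about 0.375 to 0.9 m from the base axis. Payload 3.1 kg.
Tool frame: the origin (TCP) lies midway between the tips of the shut fingers; the grasp point (between the pads) lies 19 mm behind it; z points along the fingers, y is the line along which they close (so a half turn about z gives the same grasp; the last joint's range is limited). The gripper opens to 87 mm and grips with 3 to 60 N. Pads are 19 mm wide; open, the fingers measure 117 mm over their backs; the gripper's body (75 mm by 190 mm) begins 51 mm behind the grasp point.
Start: joints at [-1.302, 0.527, 1.433, -0, 1.181, -0.178], TCP at [0.271, -0.563, 0.223] pointing down, gripper open.
Joint ranges: [-3.08, 3.08], [-0.75, 2.2], [0.22, 2.44], [-1.43, 4.57], [0, 2.65], [-2.85, 2.85]. Speed limits (rad/s): [2.79, 2.79, 3.14, 3.14, 3.14, 3.14].

### API

Orientations are given as [roll, pitch, yaw] about the fixed x, y, z axes, in that order (R = Rz(yaw) Ry(pitch) Rx(roll)).
In Python, from bench import r, viewer, ticket, look_for, place_of gives the robot as it stands.
- The arm moves only by the shell command python3 -m crank 'ROWS'. ROWS is a JSON object of lists of equal length, an entry for each row: "linear": the shift along the tool's x, y, z in units of 40 mm (1.0 is 40 mm), a list of three; "turn": the turn, a rotation vector about the tool's x, y, z in degrees, a list of three; "jaw": the closure, from 0 (fully open) to 1 (shut). In form: {"linear": [[dx, dy, dz], ...], "turn": [[rx, ry, rz], ...], "jaw": [jaw, ...]}. A call has 1 to 20 rows; each row shifts and turns the commanded pose from where the row before left it, along the tool's axes as they then stand; what a row does not reach is not made up. A row lasts 1/8 s, in which the tool goes at most 62.5 mm and 10.7 degrees, less where a joint would pass 70% of its speed; a pose out of reach is approached as far as the arm can. A call is refused whole if a number of a shift passes 1 or a number of a turn 10.7, either way. A call with a gripper value outside its range is refused whole. The fingers move at their own pace and stop on an object; the grip force is fixed at half the most. Time passes only in rows, so rows that do not move let the fingers close. It gives the time, the measured TCP pose, the force, the opening and the grip force at its end, in the units of the state.
- r.sense(): the state, without advancing time (a new reading comes with each control period).
- viewer.get_image(name): name is "scene" or "top" or "wrist"; returns a dict with "pixels" (384x512x3 uint8, red, green, blue), "intrinsics" (3x3 intrinsics, pixels), "R" (3x3) and "t" (3): a world point X has camera coordinates R X + t; the wrist camera has in their place "T_tool_cam" (4x4, takes a point from camera to tool coordinates, whose origin is the TCP and whose axes are the flange's). Camera axes: x right, y down, z forward; pixel columns grow to the right and rows downward; lengths in m; the calibration is good to about 2 mm. A picture is of the moment at which its call begins: read the wrist's pose just before it. There is no depth.
- ticket.job_done(): hands the job in; it is judged then, once.
Trained networks look in a picture, given as the dict that the camera call returned (one of the last four; its "shot" number tells which), for a name from the list of things; names that differ only in an ending like _2 or _b are one class to them, and where a whole thing is asked for, a point or a joint stands for the part that bears it (a point fixed in the world has none). Each returns a list of dicts, best first, with "score" (0 to 1); they miss things now and then, are a little off and sometimes report something else, mostly with a low value. They report only what shows in the picture. A call takes as long as a camera call. They do not tell look-alikes from the thing itself.
- look_for(picture, query): "pixel" ([column, row] in pixels, amid what is visible of it).
- place_of(picture, query): "pixel" ([column, row] in pixels: a listed point, or the origin of a listed thing).
The state is a dict: "t": time; "joint_pos": joint angles; "joint_vel": joint speeds; "joint_efforts": joint torques, N m; "tcp_pos": TCP position; "tool_rot": TCP orientation; "force": force on the tool from outside, world axes, zero at the start; "moment": the same for the moment, N m; "opening": finger opening in m; "finger_force": force on a finger pad.
Only numpy, scipy, OpenCV 4.12 (cv2) and the standard library are available. Lean on these libraries where they do the work, as an engineer would, in place of code of your own. Each camera call takes 0.05 s, during which the arm holds its last target. There are 200 camera calls.

### The job

Pick up the long square aluminium spacer lying on the machine table and feel which end has the deep bore by setting it upright, end down, on the sprung test pin: the deep bore just swallows the pin, while the closed end pushes the pin down into its stand. Turn the spacer over if need be until you have pushed the pin well down with the closed end, bore upwards; then lift the spacer off and finish while still holding it, upright and still, bore up, with at least ten centimetres of clear air between it and the table and touching nothing but the gripper. Leave the other things on the table where they are.

Things in the scene. Friction and masses are not known exactly. Their poses are not given: they have to be found in the camera images.
- spacer: Square aluminium bar, 40 x 40 x 80 mm, 0.3 kg, lying flat, pointing any way. Origin at its centre, 20 mm above the table; x axis along the 80 mm length. Both end faces show a 20 mm round mouth and look much alike: one is a bore 48 mm deep, the other a 4 mm recess (closed end). Which way along x the bore lies is not told: feel it on the pin. Four flat long faces to grip, 40 mm across.
- rig: Stand of the test pin, fixed to the table: round blue foot of 100 mm diameter, 12 mm thick, with an upright steel collar of 44 mm diameter whose flat top is 50 mm above the table. Origin at the centre of its underside, z up. The pin stands up from the middle of the collar.
- pin_tip (a point): The tip of the test pin, a 10 mm diameter upright steel pin with bevelled tip; at rest the tip is 75 mm above the table, 25 mm above the collar top. A deep bore set over it goes down to the collar without moving the pin; the recess of the closed end takes in the first 4 mm and then pushes the pin down.
- pin (a joint): How far the pin is pushed down, m: 0 at rest, 0.014 at its stop (tip then 11 mm above the collar). Spring: 2 N to start, about 5.5 N at the stop.
- short_block: Bystander: solid square aluminium offcut, 40 x 40 x 24 mm high, lying between the spacer and the test pin. Origin at the centre of its underside.
- wrench: Bystander: flat wrench lying on the far part of the table, pointing roughly sideways.
- bush: Bystander: steel bush (ring), 50 mm diameter, 22 mm high, far left. Origin at the centre of its underside.
- push_block: Bystander: wooden push block with a grip, 180 x 70 x 46 mm high, to the right. Origin at the centre of its underside.
- screw_jar: Bystander: clear jar, 68 mm diameter, 85 mm high, to the left. Origin at the centre of its underside.
- cap: Bystander: black plastic disc cap, 48 mm diameter, 20 mm high, to the right and farther out. Origin at the centre of its underside.
Things that resemble listed ones, but are neither listed nor needed, are in the scene too. Of the things like the rig, leave any that is purple or turquoise; of the rest the smaller one is meant.

How it is judged:
By the outcome, as a careful person would: the job done as asked, in the order asked, and still so for the second after the job is handed in, while the arm keeps its last pose, push and grip.
It also fails if it takes over 72 s, if anything falls off the work surface, if the arm or the gripper's body presses on something with over 40 N, if the wrist force passes 120 N, or if a joint passes its speed limit or range.

## Working session

There is one attempt and no reset: what is moved stays moved. The work goes in short steps, Python scripts to look and compute and a shell command to move; the robot and the scene stay as the last step left them, time stands still between calls to the robot, and variables do not carry over. Pictures are saved under pics/ and viewed, at most 10 in all, crops included, and the job is handed in when it is done.

```bash
ls; mkdir -p pics; cat > h.py <<'E'
import numpy as np, cv2
from bench import r, viewer, ticket, look_for, place_of
def ray(p,px):
    K=np.array(p["intrinsics"]);R=np.array(p["R"]);t=np.array(p["t"])
    d=R.T@np.linalg.solve(K,[px[0],px[1],1]);return -R.T@t,d
def at(p,px,z):
    o,d=ray(p,px);return o+d*(z-o[2])/d[2]
def save(p,n): cv2.imwrite(n,np.array(p["pixels"])[:,:,::-1])
E
python3 - <<'E'
from h import *
print(r.sense())
s=viewer.get_image("scene");save(s,"pics/s.png")
t=viewer.get_image("top");save(t,"pics/t.png")
Z=dict(spacer=.02,rig=0,pin_tip=.075,short_block=0)
for q,z in Z.items():
  for n,p in(("scene",s),("top",t)):
    for d in place_of(p,q)[:4]: print(q,n,np.round(d["pixel"]),round(d["score"],2),at(p,d["pixel"],z).round(3))
E
```

```text
pics
{'t': 0.0, 'joint_pos': array([-1.30149159e+00,  5.28465406e-01,  1.43390549e+00, -4.64774173e-05,
        1.18138131e+00, -1.78506786e-01]), 'joint_vel': array([-4.90928755e-04, -8.74217369e-05, -6.95543505e-04, -1.07406916e-03,
        1.52478275e-03, -1.23003779e-03]), 'joint_efforts': array([ 2.09581672e-04, -4.40043962e+01, -1.76595336e+01,  6.32259599e-02,
        5.82860189e-02, -1.76522444e-04]), 'tcp_pos': array([ 0.27043361, -0.56264954,  0.22157108]), 'tool_rot': array([-3.13945979e+00, -3.41172467e-04,  4.47828851e-01]), 'force': array([1.01769061, 0.46834599, 0.10342792]), 'moment': array([-0.00700777, -0.02874392, -0.00436829]), 'finger_force': 0.0, 'opening': 0.08691791238894996}
spacer scene [238. 165.] 0.76 [ 0.519 -0.181  0.02 ]
spacer scene [216. 118.] 0.68 [ 0.453 -0.486  0.02 ]
spacer top [332. 204.] 0.76 [ 0.509 -0.186  0.02 ]
spacer top [316. 128.] 0.52 [ 0.752 -0.139  0.02 ]
rig scene [323. 249.] 0.95 [0.481 0.252 0.   ]
rig scene [287. 272.] 0.92 [0.615 0.266 0.   ]
rig scene [329. 324.] 0.91 [0.612 0.446 0.   ]
rig scene [359. 227.] 0.84 [0.331 0.238 0.   ]
rig top [195. 262.] 0.96 [0.328 0.239 0.   ]
rig top [190. 173.] 0.81 [0.613 0.264 0.   ]
rig top [129. 174.] 0.77 [0.61 0.46 0.  ]
rig top [188. 214.] 0.74 [0.481 0.265 0.   ]
pin_tip scene [285. 257.] 0.61 [0.628 0.266 0.075]
pin_tip scene [364. 202.] 0.6 [0.309 0.215 0.075]
pin_tip scene [337. 299.] 0.56 [0.588 0.432 0.075]
pin_tip scene [324. 228.] 0.39 [0.476 0.237 0.075]
pin_tip top [189. 262.] 0.59 [0.328 0.246 0.075]
pin_tip top [124. 165.] 0.48 [0.622 0.452 0.075]
short_block scene [253. 220.] 0.53 [0.599 0.053 0.   ]
short_block top [255. 176.] 0.76 [0.603 0.054 0.   ]
```

```bash
python3 - <<'E'
import cv2
for n in "st":
  i=cv2.imread(f"pics/{n}.png"); cv2.imwrite(f"pics/{n}2.png",cv2.resize(i,(800,600),interpolation=cv2.INTER_CUBIC))
E
```

```text
(no output)
```

View pics/s2.png

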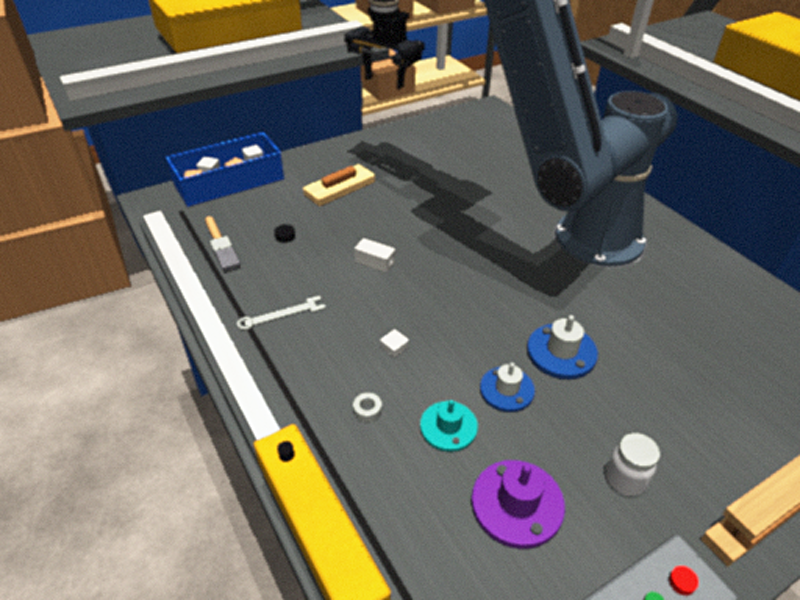

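View pics/t2.png

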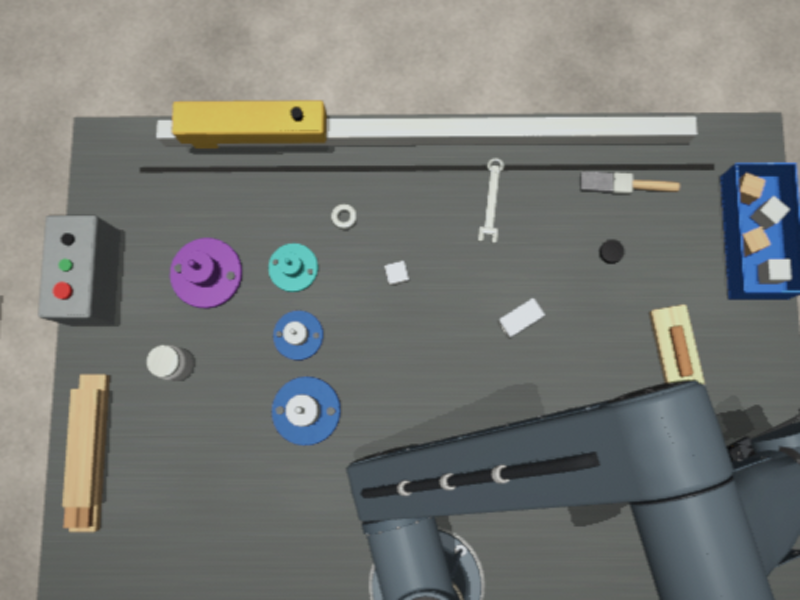

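The top view (800×600 scaled) shows the rig-like things: purple (205,272), turquoise (292,267), small blue (297,334) and large blue (306,410). Leaving out purple and turquoise, the smaller of the rest is the small blue one. Its foot measures about 32 px, or roughly 100 mm. The spacer is at (522,317) and the short block at (397,272). I'll confirm in an enlarged crop.

```bash
python3 - <<'E'
from h import *
t=viewer.get_image("top"); im=np.array(t["pixels"])
c=im[120:300,140:380][:,:,::-1]; cv2.imwrite("pics/c.png",cv2.resize(c,(800,600),interpolation=cv2.INTER_CUBIC))
hsv=cv2.cvtColor(im,cv2.COLOR_RGB2HSV)
m=cv2.inRange(hsv,(100,120,60),(125,255,255)); n,l,st,ce=cv2.connectedComponentsWithStats(m)
for i in range(1,n):
  if st[i,4]>300: print("blue",ce[i],st[i],at(t,ce[i],.012).round(3))
m=(im.min(2)>150).astype(np.uint8); n,l,st,ce=cv2.connectedComponentsWithStats(m)
for i in range(1,n):
  if 60<st[i,4]<800:
    p=np.argwhere(l==i)[:,::-1].astype(np.float32)
    q=np.array([at(t,a,.04)[:2] for a in p],np.float32)*1000
    print("white",ce[i].round(1),cv2.minAreaRect(q))
w=viewer.get_image("wrist");print(np.array(w["T_tool_cam"]).round(3),np.array(w["intrinsics"]).round(1))
print(-np.array(t["R"]).T@t["t"],-np.array(viewer.get_image("scene")["R"]).T@viewer.get_image("scene")["t"])
E
```

```text
blue [486.60963115 147.05498634] [ 461  104   51   87 2928] [ 0.689 -0.68   0.012]
blue [191.31688805 214.63377609] [175 199  32  31 527] [0.476 0.253 0.012]
blue [196.49239544 262.76140684] [ 174  241   44   44 1052] [0.327 0.234 0.012]
white [42.7 87.1] ((892.1776123046875, 742.431640625), (22.315759658813477, 61.0143928527832), 87.34771728515625)
white [104.7  82.3] ((903.6043090820312, 537.1292724609375), (37.6886100769043, 35.34960174560547), 6.258049488067627)
white [314.2 129.2] ((749.0927124023438, -135.226806640625), (37.12059783935547, 173.07240295410156), 81.9782485961914)
white [398.4 116.5] ((782.6184692382812, -395.91973876953125), (42.07930374145508, 36.065711975097656), 89.64027404785156)
white [495.5 133.7] ((724.644775390625, -698.23779296875), (40.96760940551758, 40.999881744384766), 45.9682731628418)
white [219.7 137.8] ((715.6792602539062, 165.40603637695312), (47.56866455078125, 45.49192428588867), 89.70767974853516)
white [  3.2 143.4] ((699.598876953125, 848.20458984375), (51.46942138671875, 25.492841720581055), 5.075563907623291)
white [253.4 173.8] ((600.433
[... 373 characters left out ...]
9.74481201171875), (152.2120361328125, 64.61473083496094), 9.515809059143066)
white [188.  212.5] ((479.9430236816406, 258.84033203125), (42.068695068359375, 40.910614013671875), 45.63636016845703)
white [103.5 230.6] ((425.2291259765625, 516.9317016601562), (58.10078048706055, 59.1559944152832), 46.43656921386719)
white [192.5 262.2] ((328.0223388671875, 241.39511108398438), (57.09394836425781, 57.60540008544922), 1.1849669218063354)
[[ 0.    -0.969 -0.247  0.067]
 [ 1.     0.    -0.001 -0.   ]
 [ 0.001 -0.247  0.969 -0.164]
 [ 0.     0.     0.     1.   ]] [[271.2   0.  258.7]
 [  0.  271.2 189.5]
 [  0.    0.    1. ]]
[ 0.30412622 -0.00615189  1.51045364] [1.02679094 0.77269923 0.9077914 ]
```

View pics/c.png

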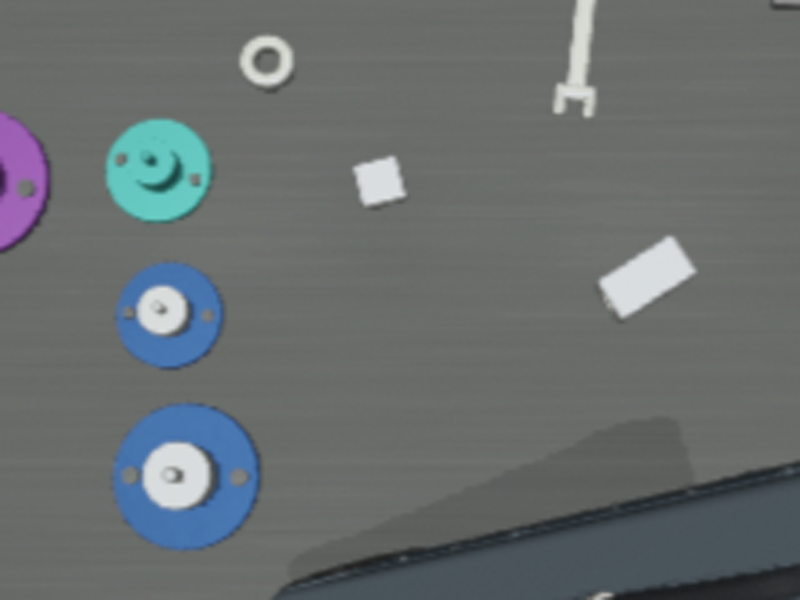

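The crop confirms it: the small blue rig with the grey collar (about 160,310) is the one, at about (0.478, 0.254). The spacer is at (0.508, −0.187) with its axis heading −58°. Next I'll look at the spacer's near end from close by.

```bash
python3 -m crank '{"linear":[[0.92,-0.79,0],[0.92,-0.79,0],[0.92,-0.79,0],[0.92,-0.79,0],[0.92,-0.79,0],[0.92,-0.79,0],[0.92,-0.79,0],[0.92,-0.79,0],[0.92,-0.79,0],[0.92,-0.79,0],[0,0,0],[0,0,0],[0,0,0],[0,0,0],[0,0,0],[0,0,0],[0,0,0],[0,0,0],[0,0,0],[0,0,0]],"turn":[[0,0,0],[0,0,0],[0,0,0],[0,0,0],[0,0,0],[0,0,0],[0,0,0],[0,0,0],[0,0,0],[0,0,0],[0,0,-9.65],[0,0,-9.65],[0,0,-9.65],[0,0,-9.65],[0,0,-9.65],[0,0,-9.65],[0,0,-9.65],[0,0,-9.65],[0,0,-9.65],[0,0,-9.65]],"jaw":[0,0,0,0,0,0,0,0,0,0,0,0,0,0,0,0,0,0,0,0]}' && python3 -m crank '{"linear":[[0,0,0.83],[0,0,0.83],[0,0,0.83],[0,0,0.83],[0,0,0],[0,0,0],[0,0,0],[0,0,0],[0,0,0],[0,0,0]],"turn":[[0,0,0],[0,0,0],[0,0,0],[0,0,0],[0,-8.75,0],[0,-8.75,0],[0,-8.75,0],[0,-8.75,0],[0,0,0],[0,0,0]],"jaw":[0,0,0,0,0,0,0,0,0,0]}'
cat >> h.py <<'E'
from scipy.spatial.transform import Rotation as Ro
def tool(s): return Ro.from_euler("xyz",s["tool_rot"]).as_matrix(),np.array(s["tcp_pos"])
def wpic():
    s=r.sense();p=viewer.get_image("wrist");R,t=tool(s);T=np.array(p["T_tool_cam"])
    Rc=R@T[:3,:3];tc=R@T[:3,3]+t
    q=dict(p);q["R"]=Rc.T;q["t"]=-Rc.T@tc
    return s,p,q
E
python3 - <<'E'
from h import *
s,p,q=wpic(); save(p,"pics/w1.png")
i=cv2.imread("pics/w1.png");cv2.imwrite("pics/w1b.png",cv2.resize(i,(800,600),interpolation=cv2.INTER_CUBIC))
print(np.round(s["joint_pos"],2),s["tcp_pos"],s["tool_rot"],s["t"])
for d in place_of(p,"spacer")[:2]: print(d,at(q,d["pixel"],.02))
E
```

```text
t: 3.2
tcp_pos: [0.4656, -0.1192, 0.2227]
tool_rot: [3.141, 0.0, 2.138]
force: [-0.4, 0.4, 1.1]
opening: 0.087
finger_force: 0.0
t: 4.45
tcp_pos: [0.4556, -0.1328, 0.0885]
tool_rot: [-3.085, 0.383, 2.127]
force: [-0.5, 0.5, 0.6]
opening: 0.0871
finger_force: 0.0
[-0.34  0.56  2.09 -0.93  0.35 -0.02] [ 0.45559319 -0.13280269  0.08851476] [-3.08533463  0.38302641  2.12656591] 4.45
{'pixel': [283.3, 238.4], 'score': 0.9} [ 0.51542652 -0.19143338  0.02      ]
```

View pics/w1b.png

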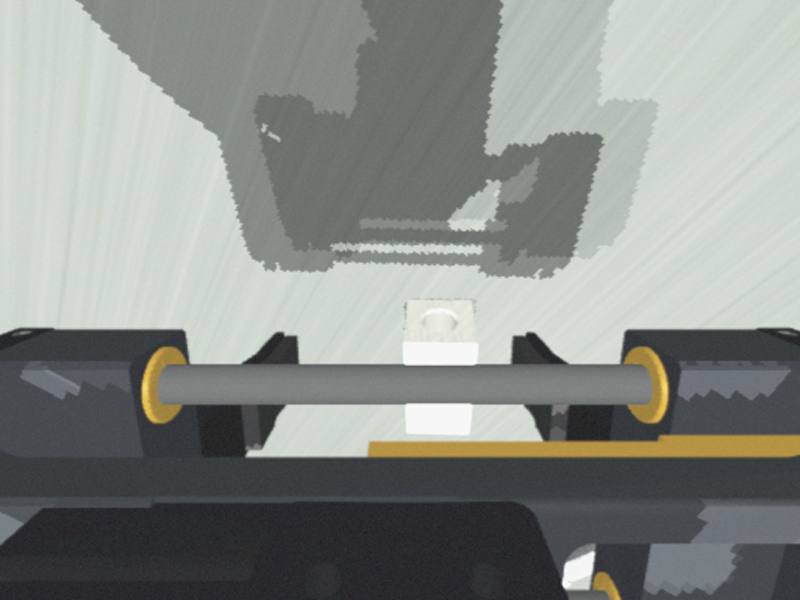

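The spacer shows at (440,370) in the 800×600 view, with the mouth of end B at (438,322). I'll enlarge that part.

```bash
python3 - <<'E'
import cv2
i=cv2.imread("pics/w1.png")[185:240,250:315];cv2.imwrite("pics/w1c.png",cv2.resize(i,(650,550),interpolation=cv2.INTER_CUBIC))
E
```

```text
(no output)
```

View pics/w1c.png

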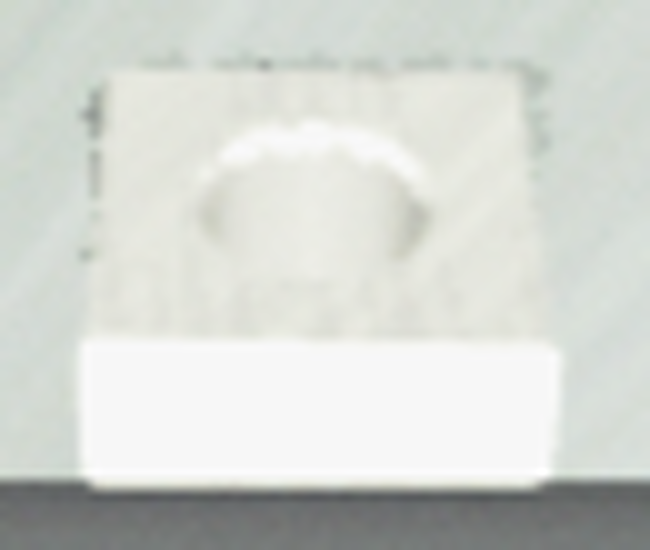

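The interior shades like a cylinder, darker at both sides, with a lit crescent just inside the lip. That fits end B being the deep bore and A the closed end, which the pin will check. I'll grip with a small tilt so that turning the tool by +90° brings A down.

```bash
cat >> h.py <<'E'
def go(Rt,g,back=0,s=None):
    "units/deg in tool axes to bring grasp point to g with orientation Rt (turn first, then shift in new axes)"
    s=s or r.sense();R,t=tool(s)
    rv=np.degrees(Ro.from_matrix(R.T@Rt).as_rotvec())
    tt=np.array(g)+Rt[:,2]*(.019-back)
    print("turn",rv.round(1),"shift after turn",(Rt.T@(tt-t)/.04).round(2),"tcp",tt.round(3))
E
python3 - <<'E'
from h import *
s=r.sense();R,t=tool(s);print("z",R[:,2].round(3),"y",R[:,1].round(3))
for tilt in(-20,):
  Rt=(Ro.from_euler("z",2.133)*Ro.from_euler("x",np.pi)*Ro.from_euler("y",tilt,degrees=True)).as_matrix()
  go(Rt,[.506,-.1805,.027],.06);go(Rt,[.506,-.1805,.027])
E
```

```text
z [ 0.149 -0.347 -0.926] y [ 0.86   0.508 -0.052]
turn [-3.4  2.  -0.4] shift after turn [-1.05  0.43  0.99] tcp [ 0.499 -0.169  0.066]
turn [-3.4  2.  -0.4] shift after turn [-1.05  0.43  2.49] tcp [ 0.509 -0.186  0.009]
```

```bash
python3 -m crank '{"linear":[[0,0,0],[-0.5,0.2,0],[-0.55,0.23,0.4],[0,0,0.6],[0,0,0]],"turn":[[-3.4,2,-0.4],[0,0,0],[0,0,0],[0,0,0],[0,0,0]],"jaw":[0,0,0,0,0]}'
python3 - <<'E'
from h import *
s,p,q=wpic();print(np.round(s["joint_pos"],2))
for d in place_of(p,"spacer")[:2]: print(d,at(q,d["pixel"],.02))
Rt=(Ro.from_euler("z",2.133)*Ro.from_euler("x",np.pi)*Ro.from_euler("y",-20,degrees=True)).as_matrix()
go(Rt,[.506,-.1805,.027])
save(p,"pics/w2.png")
E
```

```text
t: 5.18
tcp_pos: [0.4975, -0.1692, 0.0641]
tool_rot: [-3.14, 0.347, 2.133]
force: [0.1, 0.2, 0.4]
opening: 0.0868
finger_force: 0.0
[-0.43  0.63  2.01 -0.73  0.28 -0.31]
{'pixel': [259.3, 214.8], 'score': 0.83} [ 0.5115898  -0.19063607  0.02      ]
turn [-0.  -0.1  0. ] shift after turn [-0.02  0.02  1.5 ] tcp [ 0.509 -0.186  0.009]
```

View pics/w2.png

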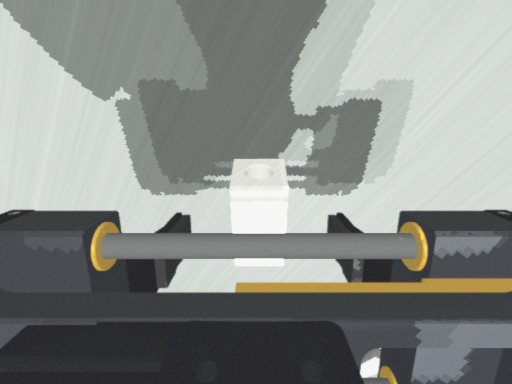

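The spacer is centred between the fingers at column 259 and well aligned. I'll go down and grip.

```bash
python3 -m crank '{"linear":[[0,0,0.5],[0,0,0.5],[0,0,0.5],[0,0,0],[0,0,0],[0,0,0],[0,0,0],[0,0,0],[0,0,0],[0,0,0]],"turn":[[0,0,0],[0,0,0],[0,0,0],[0,0,0],[0,0,0],[0,0,0],[0,0,0],[0,0,0],[0,0,0],[0,0,0]],"jaw":[0,0,0,0,1,1,1,1,1,1]}'
```

```text
t: 6.52
tcp_pos: [0.5084, -0.1858, 0.0087]
tool_rot: [-3.141, 0.348, 2.134]
force: [-0.1, 0.6, 0.7]
opening: 0.0398
finger_force: 30.0
```

```bash
python3 -m crank '{"linear":[[-0.34,0,-0.94],[-0.34,0,-0.94],[-0.34,0,-0.94],[-0.34,0,-0.94],[-0.34,0,-0.94],[-0.34,0,-0.94],[-0.34,0,-0.94],[0,0,0],[0,0,0],[0,0,0],[0,0,0],[0,0,0],[0,0,0],[0,0,0],[0,0,0],[0,0,0],[0,0,0]],"turn":[[0,0,0],[0,0,0],[0,0,0],[0,0,0],[0,0,0],[0,0,0],[0,0,0],[0,9,0],[0,9,0],[0,9,0],[0,9,0],[0,9,0],[0,9,0],[0,9,0],[0,9,0],[0,9,0],[0,9,0]],"jaw":[1,1,1,1,1,1,1,1,1,1,1,1,1,1,1,1,1]}'
python3 - <<'E'
from h import *
s=r.sense();R,t=tool(s);print(R.round(3),np.round(s["joint_pos"],2),s["opening"])
E
```

```text
t: 8.65
tcp_pos: [0.5089, -0.1863, 0.2805]
tool_rot: [-3.133, -1.224, 2.124]
force: [0.3, 1.3, -1.3]
opening: 0.0397
finger_force: 30.0
[[-0.178  0.847 -0.501]
 [ 0.289  0.532  0.796]
 [ 0.94  -0.003 -0.34 ]] [-0.72  0.9   1.06  0.39  2.35 -1.18] 0.03968572232883753
```

```bash
cat >> h.py <<'E'
# spacer in tool frame, from the measured pose at the grasp
_R=Ro.from_euler("xyz",[-3.141,.348,2.134]).as_matrix();_t=np.array([.5084,-.1858,.0087])
c_t=_R.T@(np.array([.511,-.189,.02])-_t); c_t[1]=0
a_t=_R.T@np.array([np.cos(2.133),np.sin(2.133),0])
def spacer():
    R,t=tool(r.sense());return R@c_t+t,R@a_t
E
python3 - <<'E'
from h import *
c,a=spacer();R,t=tool(r.sense());print(c_t,a_t,c,a)
b=c-.04*a;print("bottom",b,"shift",R.T@(np.array([.478,.254,.14])-b)/.04)
E
```

```text
[-0.007702    0.         -0.00922684] [ 9.40056159e-01  7.97894005e-04 -3.41018740e-01] [ 0.51485772 -0.19583433  0.27635252] [3.70082163e-03 8.03818101e-04 9.99992829e-01]
bottom [ 0.51470969 -0.19586648  0.23635281] shift [ 1.15074747  5.20839015 10.23135011]
```

```bash
python3 -m crank '{"linear":[[0.096,0.434,0.853],[0.096,0.434,0.853],[0.096,0.434,0.853],[0.096,0.434,0.853],[0.096,0.434,0.853],[0.096,0.434,0.853],[0.096,0.434,0.853],[0.096,0.434,0.853],[0.096,0.434,0.853],[0.096,0.434,0.853],[0.096,0.434,0.853],[0.096,0.434,0.853],[0,0,0],[0,0,0]],"turn":[[0,0,0],[0,0,0],[0,0,0],[0,0,0],[0,0,0],[0,0,0],[0,0,0],[0,0,0],[0,0,0],[0,0,0],[0,0,0],[0,0,0],[0,0,0],[0,0,0]],"jaw":[1,1,1,1,1,1,1,1,1,1,1,1,1,1]}'
python3 - <<'E'
from h import *
c,a=spacer();s=r.sense();R,t=tool(s);b=c-.04*a;print("bottom",b,a,np.round(s["joint_pos"],2),s["force"])
p=viewer.get_image("scene");t_=viewer.get_image("top")
i=np.array(p["pixels"])[:,:,::-1];print(i.shape)
def proj(p,X):
    v=np.array(p["intrinsics"])@(np.array(p["R"])@X+p["t"]);return (v[:2]/v[2]).round(1)
for n,X in dict(bot=b,top=c+.04*a,collar=np.array([.478,.254,.05]),tip=np.array([.478,.254,.075])).items(): print(n,"scene",proj(p,X),"top",proj(t_,X))
for pp,n in((p,"scene"),(t_,"top")):
  for d in place_of(pp,"spacer")[:2]+place_of(pp,"pin_tip")[:4]: print(n,d["pixel"],d["score"])
A=cv2.resize(i[165:285,260:400],(700,600),interpolation=cv2.INTER_CUBIC);cv2.imwrite("pics/s3.png",A)
E
```

```text
t: 10.4
tcp_pos: [0.4716, 0.2637, 0.1834]
tool_rot: [-3.133, -1.219, 2.125]
force: [-0.6, -0.4, -2.9]
opening: 0.0397
finger_force: 30.0
bottom [0.47761043 0.25387139 0.13931036] [0.00114397 0.00500044 0.99998684] [-0.14  0.86  1.57  0.8   1.71 -1.04] [-0.55108291 -0.36309872 -2.86911872]
(384, 512, 3)
bot scene [330.8 216.1] top [183.6 209.2]
top scene [335.3 194.3] top [178.  205.5]
collar scene [326.3 238. ] top [189.  212.7]
tip scene [327.5 232.2] top [187.5 211.7]
scene [334.2, 204.0] 0.87
scene [322.5, 231.1] 0.58
scene [286.9, 257.6] 0.41
scene [337.8, 300.5] 0.41
top [220.4, 140.2] 0.2
top [122.5, 167.3] 0.56
```

View pics/s3.png

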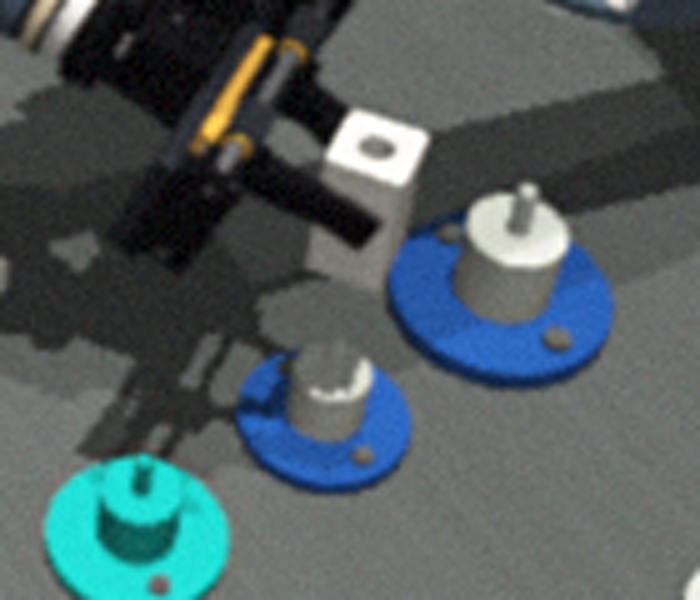

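The scene crop shows the spacer upright with its mouth at full-frame pixel (335.4,194.4), as predicted. The collar top is at about (326,239.6) and the pin tip at about (327.6,234), a pixel or two below the prediction. I'll work out the correction.

```bash
python3 - <<'E'
from h import *
p=viewer.get_image("scene");t=viewer.get_image("top")
print(at(p,[326,239.6],.05),at(p,[327.6,234],.075))
print("top collar",at(t,[188,212.5],.05),"foot",at(t,[190.5,214],.012))
im=np.array(p["pixels"]);m=cv2.inRange(cv2.cvtColor(im,cv2.COLOR_RGB2HSV),(100,120,40),(125,255,255))
m[:, :300]=0;m[:230]=0;m[270:]=0;m[:,346:]=0
x=cv2.boundingRect(m);print(x,at(p,[x[0]+x[2]/2-.5,x[1]+x[3]/2-.5],.012))
E
```

```text
[0.48214662 0.25810815 0.05      ] [0.48180807 0.25945545 0.075     ]
top collar [0.47868802 0.25703829 0.05      ] foot [0.47848424 0.25592169 0.012     ]
(307, 230, 39, 34) [0.47396541 0.25574247 0.012     ]
```

```bash
python3 - <<'E'
from h import *
c,a=spacer();R,t=tool(r.sense());b=c-.04*a
print("lat",R.T@(np.array([.480,.2575,b[2]])-b)/.04,"down1",R.T@[0,0,-1],"to .068:",(b[2]-.068)/.04, "tilt fix", np.degrees(R.T@np.cross(a,[0,0,1])))
E
```

```text
lat [0.0185769  0.0951967  0.05018089] down1 [-0.93911598  0.00214322  0.34359363] to .068: 1.8004911955371987 tilt fix [-0.05758385  0.15705665 -0.15836883]
```

```bash
python3 -m crank '{"linear":[[0.02,0.095,0.05],[-0.4,0,0.146],[-0.4,0,0.146],[-0.3,0,0.11],[-0.3,0,0.11],[-0.15,0,0.055],[-0.14,0,0.051],[0,0,0],[0,0,0]],"turn":[[0,0,0],[0,0,0],[0,0,0],[0,0,0],[0,0,0],[0,0,0],[0,0,0],[0,0,0],[0,0,0]],"jaw":[1,1,1,1,1,1,1,1,1]}'
python3 - <<'E'
from h import *
c,a=spacer();s=r.sense();b=c-.04*a
print(b,a,s["force"],s["moment"])
p=viewer.get_image("scene");i=np.array(p["pixels"])[:,:,::-1]
cv2.imwrite("pics/s4.png",cv2.resize(i[180:270,280:385],(700,600),interpolation=cv2.INTER_CUBIC))
E
```

```text
t: 11.92
tcp_pos: [0.4735, 0.2677, 0.1128]
tool_rot: [-3.136, -1.221, 2.127]
force: [0.2, 0.2, -0.2]
opening: 0.0396
finger_force: 30.0
[0.4794462  0.25802512 0.06870768] [0.00133532 0.0030331  0.99999451] [ 0.19561296  0.15663356 -0.1843867 ] [-0.51264652 -0.4190172   0.06061832]
```

View pics/s4.png

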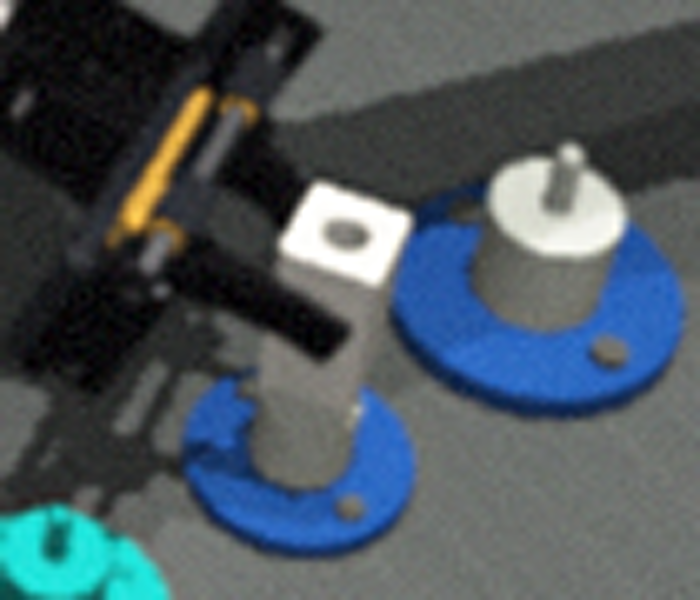

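The upward force rose by 2.7 N after about 2.3 mm of pushing, which matches the spring, so the closed end is on the pin. I'll push it well down.

```bash
python3 -m crank '{"linear":[[-0.08,0,0.029],[-0.08,0,0.029],[-0.085,0,0.031],[0,0,0],[0,0,0],[0,0,0]],"turn":[[0,0,0],[0,0,0],[0,0,0],[0,0,0],[0,0,0],[0,0,0]],"jaw":[1,1,1,1,1,1]}'
python3 - <<'E'
from h import *
c,a=spacer();s=r.sense();print(c-.04*a,s["force"])
E
```

```text
t: 12.72
tcp_pos: [0.4735, 0.2677, 0.1019]
tool_rot: [-3.135, -1.221, 2.126]
force: [-0.3, -0.4, 3.2]
opening: 0.0397
finger_force: 30.0
[0.47942587 0.25802869 0.05782422] [-0.2847342  -0.3724403   3.16678424]
```

The pin is about 13 mm down, with a force change of about 6 N. Now I'll lift off.

```bash
python3 -m crank '{"linear":[[0.3,0,-0.11],[0.6,0,-0.22],[0.9,0,-0.33],[0.9,0,-0.33],[0.9,0,-0.33],[0.6,0,-0.22],[0.3,0,-0.11],[0,0,0],[0,0,0],[0,0,0],[0,0,0],[0,0,0],[0,0,0]],"turn":[[0,0,0],[0,0,0],[0,0,0],[0,0,0],[0,0,0],[0,0,0],[0,0,0],[0,0,0],[0,0,0],[0,0,0],[0,0,0],[0,0,0],[0,0,0]],"jaw":[1,1,1,1,1,1,1,1,1,1,1,1,1]}'
python3 - <<'E'
from h import *
c,a=spacer();s=r.sense();print(c-.04*a,a,s["force"],s["joint_vel"].round(3),s["opening"])
p=viewer.get_image("scene");save(p,"pics/s5.png")
E
```

```text
t: 14.35
tcp_pos: [0.474, 0.2678, 0.2933]
tool_rot: [-3.134, -1.221, 2.125]
force: [-0.1, 1.4, -1.6]
opening: 0.0399
finger_force: 30.0
[0.47994542 0.2580259  0.24920965] [0.00161527 0.00371065 0.99999181] [-0.12116722  1.40369739 -1.61069585] [ 0.001 -0.002 -0.    -0.002  0.001 -0.   ] 0.03986753630395841
```

View pics/s5.png

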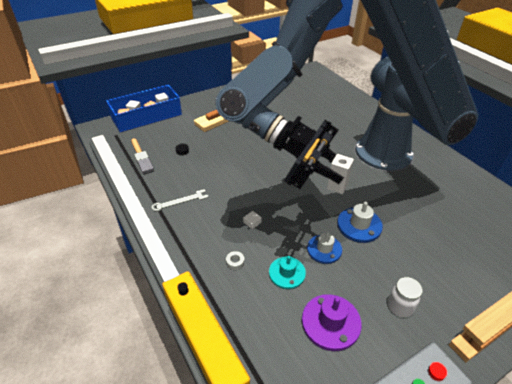

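The spacer is held upright at (342,165), clear of everything, with its bottom 25 cm above the table. The pin is back up and the bystanders haven't moved.

```bash
python3 -c "
from bench import ticket
print(ticket.job_done())"
```

```text
the job is handed in; nothing more can be done
None
```

Job handed in: the spacer's closed end pushed the small blue rig's pin down about 13 mm, and the spacer is now held upright and still, bore up, about 25 cm above the table; the bore-up reading comes from the force when the closed end met the pin, and the bored end itself was only seen by camera.

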